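# Draw out the printer's output tray and resume the print

### The arm

A 6-joint arm with a two-finger parallel gripper is mounted at the origin on the work surface. World frame = base frame: x ahead of the robot, y to its left, z up, the work surface at z = 0. Lengths are in m, angles in rad, forces in N, time in s.
With the tool pointing down it reaches from about 0.3 to 0.875 m from the base axis. Payload 6.4 kg.
Tool frame: the origin (TCP) lies on the centre line of the jaws, within the pads' length; the fingertips stand 25 mm ahead of it and the grasp point (between the pads) lies 6 mm ahead of it; z points along the fingers, y is the line along which they close (so a half turn about z gives the same grasp; the last joint's range is limited). The gripper opens to 85 mm and grips with 20 to 120 N. Pads are 22 mm wide; open, the fingers measure 114 mm over their backs; the gripper's body (76 mm by 85 mm) begins 54 mm behind the grasp point. The pads swing forward as they close: fully open they stand 13 mm farther back than shut.
Start: joints at [-1.4, 0.181, 1.607, -0, 1.354, -0.206], TCP at [0.212, -0.535, 0.256] pointing down, gripper open.
Joint ranges: [-2.99, 2.99], [-0.89, 2.07], [0.3, 2.58], [-1.14, 4.28], [0, 2.63], [-3.12, 3.12]. Speed limits (rad/s): [2.57, 2.57, 3.01, 3.14, 3.14, 3.14].

### API

Orientations are given as a unit quaternion [w, x, y, z].
In Python, from bench import get_obs, camera, hand_in, spot_in gives the robot as it stands.
- The arm moves only by the shell command python3 -m jog 'ROWS'. ROWS is JSON, one flat list of numbers, 7 for each row, row after row: the shift along the tool's x, y, z in m, then the turn, a rotation vector about the tool's x, y, z in rad, then the closure, from 0 (fully open) to 1 (shut). A call has 1 to 20 rows; each row is the pose to reach, as a shift and turn from the pose commanded when the call began, along the tool's axes at that moment; what a row does not reach only later rows make up. A row lasts 1/8 s, in which the tool goes at most 62.5 mm and 10.7 degrees, less where a joint would pass 70% of its speed; a pose out of reach is approached as far as the arm can. A call with a gripper value outside its range is refused whole. The fingers move at their own pace and stop on an object; the grip force is fixed at half the most. Time passes only in rows, so rows that repeat a pose let the fingers close. It gives the time, the measured TCP pose, the force, the opening and the grip force at its end, in the units of the state.
- get_obs(): the state, without advancing time (a new reading comes with each control period).
- camera(name): name is "scene" or "top"; returns a dict with "frame" (384x512x3 uint8, red, green, blue), "mtx" (3x3 intrinsics, pixels), "distortion" ([k1, k2, p1, p2, k3] as OpenCV has them; the pictures are not rectified), "extrinsics" (4x4, takes a point from camera to world coordinates). Camera axes: x right, y up, looking along -z (the intrinsics and any distortion apply to the point x, -y, -z); pixel columns grow to the right and rows downward; lengths in m; the calibration is good to about 2 mm. A picture is of the moment at which its call begins. There is no depth.
- hand_in(): hands the job in; it is judged then, once.
Trained networks look in a picture, given as the dict that the camera call returned (one of the last four; its "shot" number tells which), for a name from the list of things; names that differ only in an ending like _2 or _b are one class to them, and where a whole thing is asked for, a point or a joint stands for the part that bears it (a point fixed in the world has none). Each returns a list of dicts, best first, with "confidence" (0 to 1); they miss things now and then, are a little off and sometimes report something else, mostly with a low value. They report only what shows in the picture. A call takes as long as a camera call.
- spot_in(picture, name): "xyz" ([x, y, z] in m, in world coordinates, good to about 4 mm: the middle of the surface that is visible of it).
The state is a dict: "time_s": time; "q": joint angles; "dq": joint speeds; "joint_efforts": joint torques, N m; "eef_pos": TCP position; "eef_rot": TCP orientation; "wrist_force": force on the tool from outside, world axes, zero at the start; "torque": the same for the moment, N m; "opening": opening from 0.0 (shut) to 1.0 (fully open); "grasp_force": force on a finger pad.
Only numpy, scipy, OpenCV 4.12 (cv2) and the standard library are available. Lean on these libraries where they do the work, as an engineer would, in place of code of your own. Each camera call takes 0.05 s, during which the arm holds its last target. There are 200 camera calls.

### The job

The printer has paused because its output tray is shut: hook a fingertip behind the upturned lip at the tray's front end and draw the telescopic tray straight out, gently, until both of its sections are fully out, using the lip only as a hook and not pinching or forcing it. Then press the larger round button on the printer's top all the way down and let it come back up, so that printing resumes. Leave the small power button alone, and do not move or pick up the things standing around the printer.

Things in the scene. Friction and masses are not known exactly. Their poses are not given: they have to be found in the camera images.
- printer: Fixed A4 printer, body 430 (y) x 300 (x) x 140 mm high, scanner lid to 150, paper feeder up at the back. Origin: centre of the body's underside, on the table; its front faces its own -x, z up. A cassette and on it the open output tray stand 140 mm out in front of the body, 300 mm wide; the tray's flat floor is 60 mm above the table, with 68 mm high side cheeks 141 to 150 mm either side.
- lip (a point): Top middle of the inner face (towards the printer) of the dark upturned lip at the tray's front end. Axes as the printer's: the tray is drawn out along -x. Lip 110 mm wide (y), 5 thick (towards -x), top 80 mm above the table: 20 above the fixed floor, 28 above the end section's plate, uncovered behind it as it comes out. It travels with both sections, in free air over the table.
- lip_front: The lip's front face (the side away from the printer), 110 x 31 mm; origin at the middle of its top edge, 5 mm out from the point lip, axes the same. Nothing needs to touch it.
- tray_mid (a joint): How far the tray's wide middle section (140 mm wide black plate) is drawn out of the printer, in m: 0 shut, 0.070 at its stop. It stays where it is left (friction about 2 N). Drawn out by the end section once that is at its stop. Both stops are hard: arrive slowly (50 mm/s or less).
- tray_end (a joint): How far the end section (116 mm wide plate with the lip) is drawn out of the middle section, in m: 0 shut, 0.060 at its stop. Stays where it is left (friction about 1.3 N), slides first when the lip is drawn, slides back in if the lip is pushed inwards. The lip's whole travel is the sum of both joints, at most 0.130.
- resume_top (a point): Centre of the top of the larger round white button (30 mm diameter) on the black control strip along the front edge of the printer's top, 45 mm from the middle to the printer's -y side. Top 150 mm above the table, 10 mm proud of the strip; pressed straight down it travels 5 mm and springs back.
- resume (a joint): Travel of the larger button in m: 0 up, 0.005 fully down; the spring takes about 4 N fully down.
- power_top (a point): Centre of the top of the small round white power button (16 mm diameter, 5 mm proud) on the same strip, 105 mm farther to the printer's -y side. To be left alone.
- power (a joint): Travel of the small power button in m: 0 up, 0.003 fully down. To be left at 0.
- glue: Glue stick standing upright, red with a white cap, 29 mm diameter, 92 mm tall; origin under its centre. Bystander.
- jar: Small clear jar of toothpicks, 56 mm diameter, 69 mm tall with the picks; origin under its centre. Bystander.
- mouse: White computer mouse, 100 x 56 x 33 mm; origin under its centre. Bystander.
- figure: Toy soldier with a tall black hat on a round 48 mm base, 143 mm tall; origin under its centre. Bystander.

How it is judged:
On the way, in this order (a step that is already met when the one before it is completed fails the run):
1. both sections of the tray are drawn out to within 7 mm of their stops (value of joint tray_mid above 0.063 m and value of joint tray_end above 0.053 m), for 0.2 s.
2. then the larger button is pressed down, at least 4 of its 5 mm (value of joint resume above 0.004 m), for 0.05 s.
At the end, for the whole second after the job is handed in: Both tray sections are drawn out to within 7 mm of their stops, the larger button has been pressed afterwards and is up again, the power button is up, and the glue stick, jar, mouse and toy soldier stand within 20 mm of where they were (all of step 1 and value of joint each of resume, power below 0.001 m and linear speed of figure below 0.02 m/s and distance of each of glue, jar, mouse, figure from where it was at the start of the episode below 0.02 m and angle between each of glue, jar, mouse, figure's own z axis and vertical below 0.2 rad); the robot touches nothing.
It fails at once if the power button is pressed (value of joint power above 0.0015 m).
It fails at once if the lip is pinched (over 8 N on its front face) (contact force between the fingers and lip_front above 8 N).
It fails at once if the tray is forced (over 80 N on it) (contact force between any of the fingers, the arm and tray_mid above 80 N).
It fails at once if the glue stick, jar, mouse or toy soldier is moved, lifted or knocked over (distance of any of glue, jar, mouse, figure from where it was at the start of the episode above 0.02 m or angle between any of glue, jar, mouse, figure's own z axis and vertical above 0.35 rad).
It also fails if it takes over 48 s, if anything falls off the work surface, if the arm or the gripper's body presses on something with over 40 N, if the wrist force passes 120 N, or if a joint passes its speed limit or range.

## Working session

There is one attempt and no reset: what is moved stays moved. The work goes in short steps, Python scripts to look and compute and a shell command to move; the robot and the scene stay as the last step left them, time stands still between calls to the robot, and variables do not carry over. Pictures are saved under pics/ and viewed, at most 10 in all, crops included, and the job is handed in when it is done.

```bash
mkdir -p pics; cat > h.py <<'E'
import numpy as np,cv2
from bench import *
def px(c,p):
    E=np.array(c["extrinsics"]);q=np.linalg.inv(E)@np.append(p,1);q=q[:3]*[1,-1,-1]
    return cv2.projectPoints(q.reshape(1,1,3),np.zeros(3),np.zeros(3),np.array(c["mtx"]),np.array(c["distortion"]))[0].ravel()
def onz(c,uv,z):
    E=np.array(c["extrinsics"]);n=cv2.undistortPoints(np.array([[uv]],float),np.array(c["mtx"]),np.array(c["distortion"])).ravel()
    d=E[:3,:3]@[n[0],-n[1],-1];o=E[:3,3];return o+d*(z-o[2])/d[2]
E
python3 - <<'E'
from h import *
o=get_obs();print(o)
for n in("scene","top"):
    c=camera(n);cv2.imwrite(f"pics/{n}1.png",cv2.cvtColor(c["frame"],cv2.COLOR_RGB2BGR))
    for k in "printer lip lip_front resume_top power_top glue jar mouse figure".split():
        r=spot_in(c,k)
        print(n,k,[(np.round(x["xyz"],3).tolist(),round(x["confidence"],2),px(c,x["xyz"]).round().tolist()) for x in r[:2]])
E
```

```text
{'time_s': 0.0, 'q': array([-1.40029230e+00,  1.81558955e-01,  1.60803549e+00,  2.48858397e-06,
        1.35380823e+00, -2.06319847e-01]), 'dq': array([-8.25688469e-04, -1.98470462e-03,  1.54654638e-03,  9.44424141e-04,
       -2.00884974e-03, -8.50324122e-05]), 'joint_efforts': array([ 5.31089199e-07, -4.44868970e+01, -3.51339912e+01, -2.14681331e-04,
        9.31980408e-03, -6.94268152e-06]), 'eef_pos': array([ 0.21149736, -0.53412475,  0.25536077]), 'eef_rot': array([-9.04844230e-04,  9.82302565e-01,  1.87298832e-01,  1.74206666e-05]), 'wrist_force': array([-0.18712635, -0.21411217, -0.16962088]), 'torque': array([ 0.00691082, -0.00855721,  0.04066196]), 'grasp_force': 0.0, 'opening': 1.001829240640379}
scene printer [([0.548, -0.407, 0.149], 0.67, [156.0, 291.0])]
scene lip [([0.515, -0.15, 0.048], 0.56, [223.0, 191.0])]
scene lip_front [([0.524, -0.154, 0.055], 0.58, [225.0, 193.0])]
scene resume_top [([0.508, -0.339, 0.152], 0.68, [160.0, 249.0]), ([0.402, -0.362, 0.144], 0.45, [113.0, 230.0])]
scene power_top []
scene glue [([0.373, -0.121, 0.074], 0.8, [180.0, 146.0]), ([0.55
[... 155 characters left out ...]
])]
scene figure [([0.615, 0.123, 0.089], 0.81, [322.0, 117.0]), ([0.516, -0.151, 0.049], 0.7, [223.0, 191.0])]
top printer [([0.568, -0.442, 0.148], 0.67, [376.0, 206.0]), ([0.608, 0.129, 0.094], 0.63, [166.0, 199.0])]
top lip [([0.52, -0.154, 0.055], 0.82, [267.0, 230.0])]
top lip_front []
top resume_top [([0.509, -0.342, 0.147], 0.67, [339.0, 229.0])]
top power_top []
top glue [([0.362, -0.116, 0.09], 0.59, [254.0, 287.0]), ([0.523, -0.153, 0.054], 0.35, [267.0, 229.0])]
top jar [([0.648, -0.051, 0.028], 0.82, [231.0, 188.0])]
top mouse [([0.414, 0.095, 0.029], 0.83, [181.0, 269.0]), ([0.518, -0.155, 0.052], 0.29, [267.0, 230.0])]
top figure [([0.609, 0.129, 0.093], 0.58, [166.0, 199.0])]
```

View pics/scene1.png

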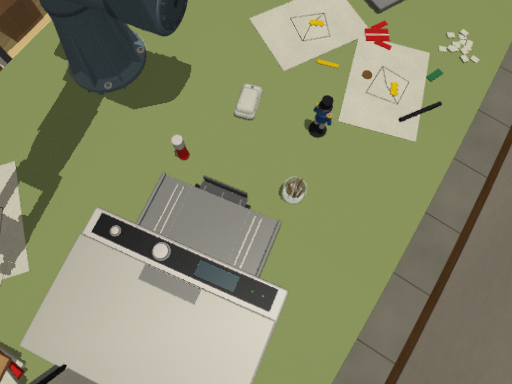

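View pics/top1.png

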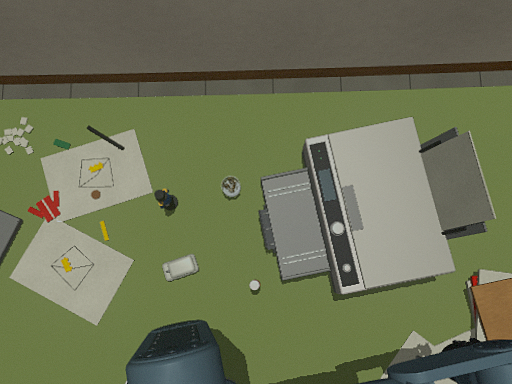

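The scene shows the shut tray with its dark lip at about (223,187), the large button at (161,252) and the power button at (115,230). In the top view the same three are at (267,229), (338,229) and (347,268). The tray opens towards world +y, and the figure, mouse and jar are clear of it.

```bash
python3 - <<'E'
from h import *
c=camera("top");f=cv2.cvtColor(c["frame"],cv2.COLOR_RGB2BGR)
cv2.imwrite("pics/top2.png",cv2.resize(f[160:300,240:380],(784,560)[::1] and (600,600),interpolation=cv2.INTER_CUBIC))
c2=camera("scene");f=cv2.cvtColor(c2["frame"],cv2.COLOR_RGB2BGR)
cv2.imwrite("pics/scene2.png",cv2.resize(f[165:305,90:290],(800,560),interpolation=cv2.INTER_CUBIC))
E
```

```text
(no output)
```

View pics/top2.png

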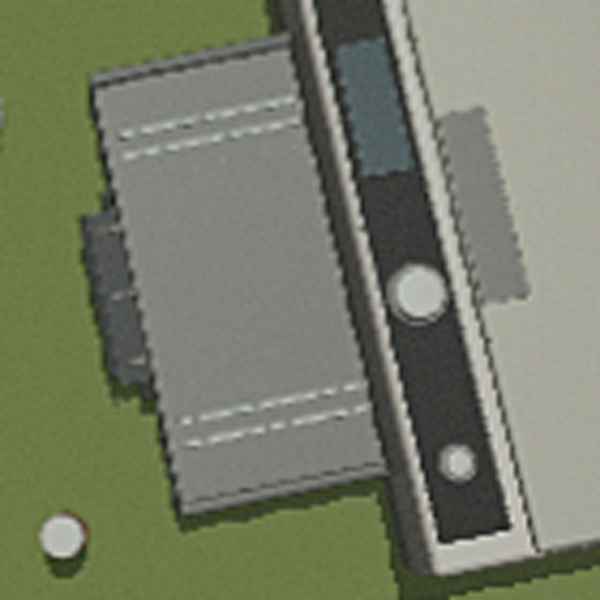

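View pics/scene2.png

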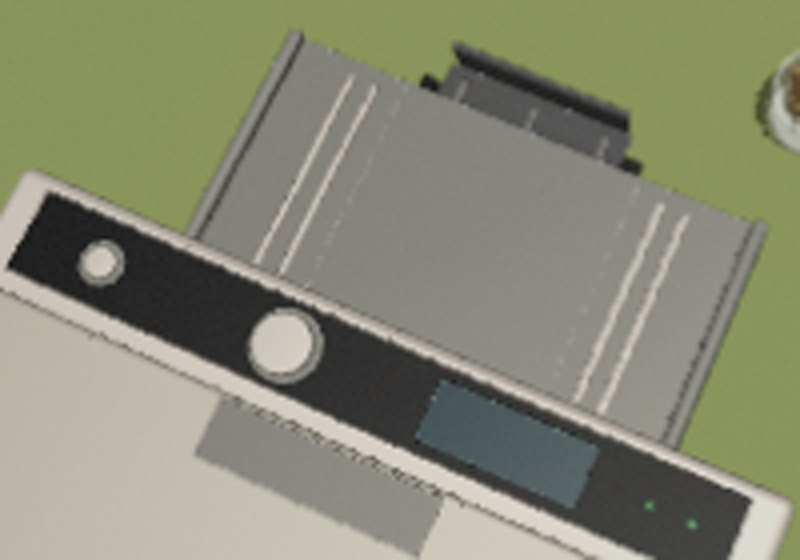

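```bash
python3 - <<'E'
from h import *
T=camera("top");S=camera("scene")
t=lambda x,y,z:onz(T,((x+.5)/4.286-.5+240,(y+.5)/4.286-.5+160),z)
s=lambda x,y,z:onz(S,((x+.5)/4-.5+90,(y+.5)/4-.5+165),z)
def show(n,p):print(n,p.round(4))
def seg(n,a,b):
    d=b-a;print(n,a.round(4),b.round(4),"len",np.linalg.norm(d).round(4),"ang",np.degrees(np.arctan2(d[1],d[0])).round(2))
seg("btn top",t(417,293,.15),t(458,462,.145)); seg("btn scene",s(284,345,.15),s(101,264,.145))
seg("lip top",t(82,217,.08),t(113,385,.08)); seg("lip scene",s(455,43,.08),s(630,112,.08))
seg("cheeks top",t(92,80,.068),t(182,515,.068)); seg("cheeks scene",s(297,34,.068),s(763,225,.068))
E
```

```text
btn top [ 0.5114 -0.3373  0.15  ] [ 0.4088 -0.3576  0.145 ] len 0.1047 ang -168.78
btn scene [ 0.5103 -0.3408  0.15  ] [ 0.4067 -0.3605  0.145 ] len 0.1056 ang -169.22
lip top [ 0.5728 -0.1316  0.08  ] [ 0.4625 -0.1496  0.08  ] len 0.1117 ang -170.74
lip scene [ 0.465  -0.1516  0.08  ] [ 0.5712 -0.1305  0.08  ] len 0.1083 ang 11.21
cheeks top [ 0.6673 -0.1399  0.068 ] [ 0.379  -0.1922  0.068 ] len 0.293 ang -169.71
cheeks scene [ 0.3808 -0.1953  0.068 ] [ 0.6674 -0.1412  0.068 ] len 0.2916 ang 10.69
```

```bash
python3 -m jog '[0.05,-0.026,0,0,0,-0.16,1, 0.1,-0.053,0,0,0,-0.32,1, 0.15,-0.08,0,0,0,-0.48,1, 0.2,-0.106,0,0,0,-0.64,1, 0.25,-0.132,0,0,0,-0.8,1, 0.3,-0.159,0,0,0,-0.96,1, 0.35,-0.185,0,0,0,-1.12,1, 0.4,-0.212,0,0,0,-1.28,1, 0.424,-0.224,0.04,0,0,-1.379,1, 0.424,-0.224,0.08,0,0,-1.379,1, 0.424,-0.224,0.12,0,0,-1.379,1, 0.424,-0.224,0.135,0,0,-1.379,1, 0.424,-0.224,0.135,0,0,-1.379,1, 0.424,-0.224,0.135,0,0,-1.379,1, 0.424,-0.224,0.135,0,0,-1.379,1]'
python3 - <<'E'
from h import *
o=get_obs();print(o["eef_pos"],o["eef_rot"],o["opening"],o["wrist_force"])
T=camera("top");S=camera("scene");f=cv2.cvtColor(T["frame"],cv2.COLOR_RGB2BGR);g=cv2.cvtColor(S["frame"],cv2.COLOR_RGB2BGR)
cv2.imwrite("pics/c3.png",np.hstack([cv2.resize(x,(400,400),interpolation=cv2.INTER_CUBIC) for x in (f[160:300,220:360],g[115:255,150:290])]))
E
```

```text
time_s: 3.08
eef_pos: [0.5244, -0.1711, 0.1231]
eef_rot: [0.002, 0.639, 0.769, 0.0]
wrist_force: [-0.4, -0.4, -0.1]
opening: -0.003
grasp_force: 0.0
[ 0.52442028 -0.171083    0.12305889] [1.52851346e-03 6.38842016e-01 7.69336386e-01 2.58804537e-04] -0.002516235365449194 [-0.40625313 -0.43953331 -0.14309518]
```

View pics/c3.png

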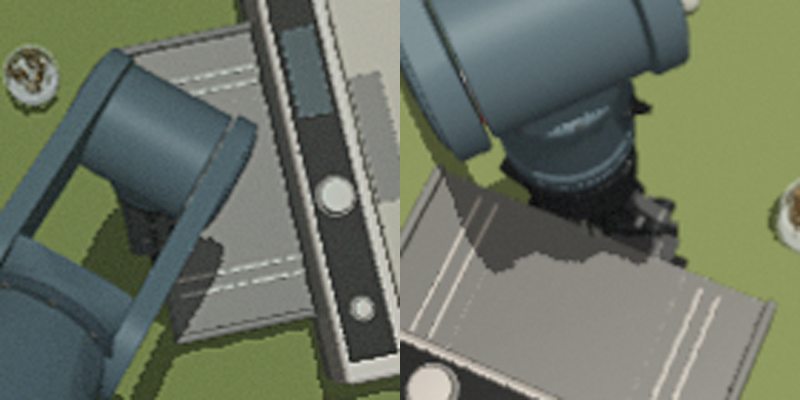

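The arm hides the lip in both views, but the fingertips (231,199 in the scene) sit behind where the lip is. I'll lower to 6 mm above the floor and watch the force.

```bash
python3 -m jog '[0,0,0.01,0,0,0,1, 0,0,0.02,0,0,0,1, 0,0,0.027,0,0,0,1, 0,0,0.032,0,0,0,1, 0,0,0.032,0,0,0,1, 0,0,0.032,0,0,0,1]'
python3 - <<'E'
from h import *
S=camera("scene");p=get_obs()["eef_pos"];print(px(S,p+[0,0,-.025]))
E
```

```text
time_s: 3.92
eef_pos: [0.5236, -0.1705, 0.0895]
eef_rot: [0.0, 0.639, 0.769, 0.0]
wrist_force: [0.1, 0.1, -0.0]
opening: -0.003
grasp_force: 0.0
[220.20374743 197.57845835]
```

Free. Now draw slowly: 5 mm per row (40 mm/s).

```bash
python3 -m jog '[0.005,0,0,0,0,0,1, 0.01,0,0,0,0,0,1, 0.014,0,0,0,0,0,1, 0.018,0,0,0,0,0,1, 0.022,0,0,0,0,0,1, 0.026,0,0,0,0,0,1, 0.03,0,0,0,0,0,1, 0.034,0,0,0,0,0,1, 0.038,0,0,0,0,0,1]'
```

```text
time_s: 5.1
eef_pos: [0.5164, -0.1328, 0.0894]
eef_rot: [0.0, 0.639, 0.769, -0.0]
wrist_force: [-0.6, -1.3, 1.0]
opening: 0.004
grasp_force: 0.7
```

Lip hooked (about 1.4 N drag).

```bash
python3 -m jog '[0.005,0,0,0,0,0,1, 0.01,0,0,0,0,0,1, 0.015,0,0,0,0,0,1, 0.02,0,0,0,0,0,1, 0.024,0,0,0,0,0,1, 0.028,0,0,0,0,0,1, 0.032,0,0,0,0,0,1, 0.036,0,0,0,0,0,1, 0.04,0,0,0,0,0,1, 0.044,0,0,0,0,0,1, 0.048,0,0,0,0,0,1, 0.052,0,0,0,0,0,1, 0.056,0,0,0,0,0,1, 0.06,0,0,0,0,0,1]'; python3 -m jog '[0.005,0,0,0,0,0,1, 0.01,0,0,0,0,0,1, 0.015,0,0,0,0,0,1, 0.02,0,0,0,0,0,1, 0.024,0,0,0,0,0,1, 0.028,0,0,0,0,0,1, 0.032,0,0,0,0,0,1]'
```

```text
time_s: 6.85
eef_pos: [0.5054, -0.0738, 0.0893]
eef_rot: [0.0, 0.639, 0.769, 0.0]
wrist_force: [0.5, -2.8, -0.2]
opening: -0.002
grasp_force: 1.2
time_s: 7.72
eef_pos: [0.5008, -0.0474, 0.0897]
eef_rot: [0.004, 0.638, 0.77, -0.003]
wrist_force: [2.0, -35.7, -10.6]
opening: 0.002
grasp_force: 17.6
```

Force rose to 36 N at about 111–125 mm. Stopping to back off and check the lip.

```bash
python3 -m jog '[-0.01,0,0,0,0,0,1, -0.025,0,0,0,0,0,1, -0.025,0,-0.03,0,0,0,1, -0.04,0,-0.08,0,0,0,1, -0.08,0,-0.13,0,0,0,1, -0.14,0.0,-0.14,0,0,0,1, -0.18,0,-0.14,0,0,0,1, -0.18,0,-0.14,0,0,0,1, -0.18,0,-0.14,0,0,0,1]'
python3 - <<'E'
from h import *
T=camera("top");S=camera("scene");f=cv2.cvtColor(T["frame"],cv2.COLOR_RGB2BGR);g=cv2.cvtColor(S["frame"],cv2.COLOR_RGB2BGR)
for c in(T,S):
  for k in("lip","lip_front"):print(k,[(np.round(x["xyz"],3).tolist(),round(x["confidence"],2)) for x in spot_in(c,k)[:2]])
cv2.imwrite("pics/c4.png",np.hstack([cv2.resize(x,(400,400),interpolation=cv2.INTER_CUBIC) for x in (f[160:300,200:340],g[115:255,150:290])]))
E
```

```text
time_s: 8.85
eef_pos: [0.5321, -0.2189, 0.2286]
eef_rot: [-0.001, 0.639, 0.769, 0.0]
wrist_force: [0.2, -0.4, -0.4]
opening: -0.002
grasp_force: 0.0
lip [([0.516, -0.105, 0.054], 0.77)]
lip_front []
lip [([0.508, -0.083, 0.049], 0.79), ([0.425, 0.092, 0.03], 0.57)]
lip_front []
```

View pics/c4.png

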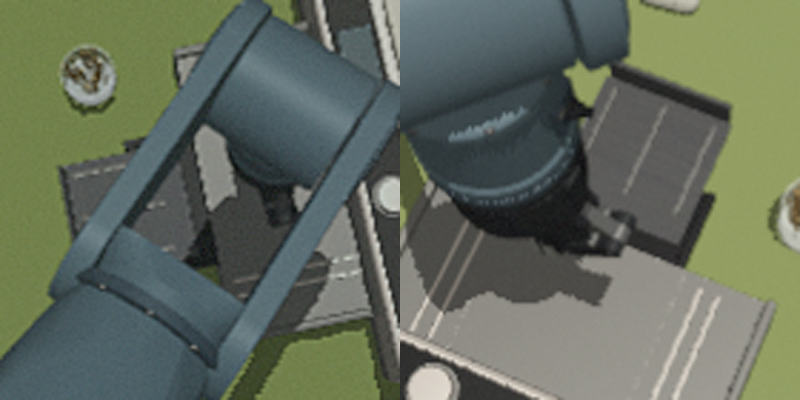

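The tray is well out; the lip's top edge in the scene crop runs from (612,65) to (730,105). Measuring its travel.

```bash
python3 - <<'E'
from h import *
S=camera("scene")
s=lambda x,y:onz(S,((x+.5)/2.857-.5+150,(y+.5)/2.857-.5+115),.08)
a,b=s(214,65),s(330,105);m=(a+b)/2;print(a,b,np.linalg.norm(b-a),m)
d=np.array([-.184,.983]);print("travel",(m[:2]-[.518,-.1411])@d)
E
```

```text
[ 0.45051592 -0.04669129  0.08      ] [ 0.54998793 -0.02380584  0.08      ] 0.10207068018867195 [ 0.50025192 -0.03524856  0.08      ]
travel 0.10731760717675977
```

The lip has travelled only about 107–111 mm. I'll clear the arm and look properly.

```bash
python3 -m jog '[-0.01,-0.05,0,0,0,0,1, -0.02,-0.1,0,0,0,0,1, -0.03,-0.15,0,0,0,0,1, -0.043,-0.2,0,0,0,0,1, -0.043,-0.213,0,0,0,0,1, -0.043,-0.213,0,0,0,0,1]'
python3 - <<'E'
from h import *
T=camera("top");S=camera("scene");f=cv2.cvtColor(T["frame"],cv2.COLOR_RGB2BGR);g=cv2.cvtColor(S["frame"],cv2.COLOR_RGB2BGR)
cv2.imwrite("pics/c5.png",np.hstack([cv2.resize(x,(400,400),interpolation=cv2.INTER_CUBIC) for x in (f[170:280,210:320],g[120:230,180:290])]))
E
```

```text
time_s: 9.95
eef_pos: [0.331, -0.301, 0.2296]
eef_rot: [0.0, 0.639, 0.769, 0.0]
wrist_force: [0.7, 0.5, 0.0]
opening: -0.002
grasp_force: 0.0
```

View pics/c5.png

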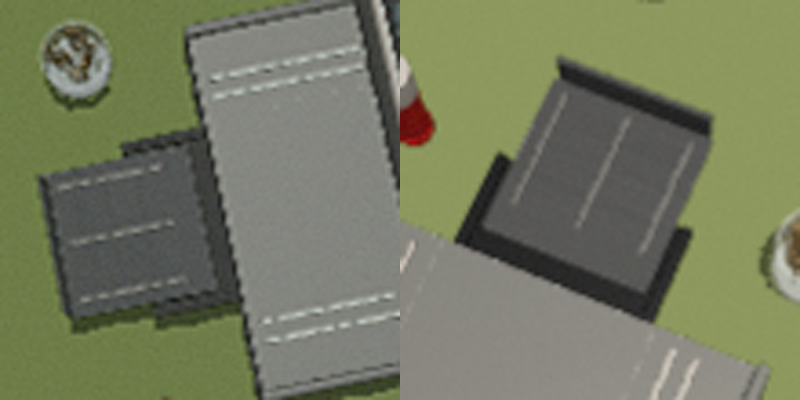

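```bash
python3 - <<'E'
from h import *
T=camera("top");S=camera("scene");k=3.636
t=lambda x,y,z:onz(T,((x+.5)/k-.5+210,(y+.5)/k-.5+170),z)
s=lambda x,y,z:onz(S,((x+.5)/k-.5+180,(y+.5)/k-.5+120),z)
d=np.array([-.184,.983]);e=np.array([.983,.184]);o=np.array([.518,-.1411])
for n,p in dict(lipT1=t(40,176,.08),lipT2=t(72,318,.08),lipS1=s(158,58,.08),lipS2=s(312,118,.08),earT1=t(124,148,.048),earT2=t(156,318,.048),earS1=s(103,155,.048),earS2=s(290,232,.048),edgeT=t(190,35,.06),edgeT2=t(258,395,.06)).items():
    q=p[:2]-o;print(n,p.round(3),"draw",round(q@d,4),"lat",round(q@e,4))
E
```

```text
lipT1 [ 0.553 -0.024  0.08 ] draw 0.1089 lat 0.0559
lipT2 [ 0.443 -0.048  0.08 ] draw 0.1055 lat -0.0562
lipS1 [ 0.445 -0.045  0.08 ] draw 0.1082 lat -0.0542
lipS2 [ 0.551 -0.025  0.08 ] draw 0.1081 lat 0.0542
earT1 [ 0.578 -0.088  0.048] draw 0.0414 lat 0.0688
earT2 [ 0.443 -0.111  0.048] draw 0.0434 lat -0.0678
earS1 [ 0.444 -0.111  0.048] draw 0.043 lat -0.0673
earS2 [ 0.576 -0.088  0.048] draw 0.0417 lat 0.0673
edgeT [ 0.666 -0.142  0.06 ] draw -0.0283 lat 0.1453
edgeT2 [ 0.383 -0.188  0.06 ] draw -0.0218 lat -0.1413
```

```bash
python3 - <<'E'
from h import *
T=camera("top");S=camera("scene")
s=lambda x,y,z:onz(S,((x+.5)/4-.5+90,(y+.5)/4-.5+165),z)
t=lambda x,y,z:onz(T,((x+.5)/4.286-.5+240,(y+.5)/4.286-.5+160),z)
d=np.array([-.184,.983]);e=np.array([.983,.184]);o=np.array([.518,-.1411])
for p in (s(427,74,.048),s(640,160,.048),s(437,81,.048),t(105,200,.048)):
    q=p[:2]-o;print(p.round(3),"draw",round(q@d,4),"lat",round(q@e,4))
E
```

```text
[ 0.452 -0.169  0.048] draw -0.0156 lat -0.07
[ 0.586 -0.143  0.048] draw -0.0149 lat 0.0665
[ 0.46  -0.17   0.048] draw -0.0173 lat -0.0626
[ 0.589 -0.147  0.048] draw -0.0187 lat 0.0684
```

Mid is about 58 mm out and the end about 50 mm, so neither is at its stop. I'll re-hook and pull more slowly, in short calls.

```bash
python3 -m jog '[0.03,0.05,0,0,0,0,1, 0.07,0.1,0,0,0,0,1, 0.11,0.15,0,0,0,0,1, 0.15,0.2,0,0,0,0,1, 0.19,0.213,0,0,0,0,1, 0.196,0.213,0.03,0,0,0,1, 0.196,0.213,0.08,0,0,0,1, 0.196,0.213,0.11,0,0,0,1, 0.196,0.213,0.125,0,0,0,1, 0.196,0.213,0.135,0,0,0,1, 0.196,0.213,0.144,0,0,0,1, 0.196,0.213,0.144,0,0,0,1]'; python3 -m jog '[0.004,0,0,0,0,0,1, 0.008,0,0,0,0,0,1, 0.012,0,0,0,0,0,1, 0.016,0,0,0,0,0,1, 0.019,0,0,0,0,0,1, 0.022,0,0,0,0,0,1]'
```

```text
time_s: 11.75
eef_pos: [0.5046, -0.0692, 0.0853]
eef_rot: [0.0, 0.639, 0.769, 0.0]
wrist_force: [-0.1, -0.3, -0.0]
opening: -0.004
grasp_force: 0.0
time_s: 12.5
eef_pos: [0.5007, -0.0481, 0.0854]
eef_rot: [0.001, 0.639, 0.77, -0.0]
wrist_force: [-0.2, -11.0, -2.3]
opening: 0.005
grasp_force: 5.2
```

The stop sits at the same point, and the end section had about 20 mm already uncovered at the start, so the tray wasn't fully shut then. Lip-to-mid-front is now 66 mm (60 plus the lip) and mid-front-to-tray-edge is 66–70 mm, so both sections are at their stops. I'll give one last gentle hold, then move above the button.

```bash
python3 -m jog '[0.002,0,0,0,0,0,1, 0.002,0,0,0,0,0,1, -0.01,0,0,0,0,0,1, -0.025,0,-0.01,0,0,0,1, -0.03,0,-0.05,0,0,0,1, -0.05,0,-0.1,0,0,0,1, -0.1,-0.01,-0.12,0,0,0,1, -0.15,-0.02,-0.12,0,0,0,1, -0.2,-0.03,-0.12,0,0,0,1, -0.25,-0.043,-0.12,0,0,0,1, -0.288,-0.043,-0.12,0,0,0,1, -0.288,-0.043,-0.12,0,0,0,1, -0.288,-0.043,-0.12,0,0,0,1]'
```

```text
time_s: 14.12
eef_pos: [0.5109, -0.3383, 0.2054]
eef_rot: [-0.0, 0.639, 0.769, 0.0]
wrist_force: [-0.7, -0.4, -0.2]
opening: 0.003
grasp_force: 0.0
```

```bash
python3 - <<'E'
from h import *
o=get_obs();print(o["eef_pos"])
R=np.array([[-.184,.983],[.983,.184]]);print(R@(np.array([.511,-.339])-o["eef_pos"][:2]))
T=camera("top");S=camera("scene");f=cv2.cvtColor(T["frame"],cv2.COLOR_RGB2BGR);g=cv2.cvtColor(S["frame"],cv2.COLOR_RGB2BGR)
print(px(S,[.511,-.339,.15]))
cv2.imwrite("pics/c6.png",np.hstack([cv2.resize(x,(400,400),interpolation=cv2.INTER_CUBIC) for x in (f[170:310,210:350],g[120:280,120:280])]))
E
```

```text
[ 0.51085383 -0.3382573   0.20539439]
[-7.56969774e-04  7.02599675e-06]
[161.47415139 250.33682598]
```

View pics/c6.png

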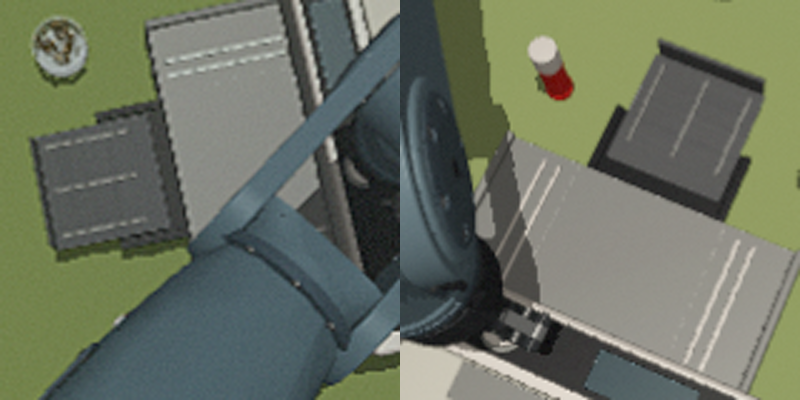

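The tray is fully out and undisturbed, and the fingertips are right over the large button (scene crop 505,335). Press down in small steps.

```bash
python3 -m jog '[0,0,0.012,0,0,0,1, 0,0,0.022,0,0,0,1, 0,0,0.028,0,0,0,1, 0,0,0.031,0,0,0,1, 0,0,0.034,0,0,0,1, 0,0,0.036,0,0,0,1, 0,0,0.036,0,0,0,1, 0,0,0.036,0,0,0,1]'
```

```text
time_s: 15.22
eef_pos: [0.5112, -0.3385, 0.17]
eef_rot: [0.0, 0.639, 0.769, 0.0]
wrist_force: [-1.7, 3.1, 5.1]
opening: 0.002
grasp_force: 2.5
```

```bash
python3 -m jog '[0,0,0.001,0,0,0,1, 0,0,0.002,0,0,0,1, 0,0,0.002,0,0,0,1]'
```

```text
time_s: 15.6
eef_pos: [0.5113, -0.3384, 0.1696]
eef_rot: [0.0, 0.639, 0.769, 0.0]
wrist_force: [-4.5, 6.8, 14.5]
opening: -0.0
grasp_force: 7.2
```

The button is on its hard bottom (14.5 N at 0.1696). Retract and hand in.

```bash
python3 -m jog '[0,0,-0.005,0,0,0,1, 0,0,-0.015,0,0,0,1, 0,0,-0.04,0,0,0,1, 0,0,-0.07,0,0,0,1, 0,0,-0.07,0,0,0,1, 0,0,-0.07,0,0,0,1, 0,0,-0.07,0,0,0,1]' && python3 -c "from bench import hand_in;print(hand_in())"
```

```text
time_s: 16.48
eef_pos: [0.5106, -0.3381, 0.2357]
eef_rot: [-0.001, 0.639, 0.769, 0.0]
wrist_force: [-0.1, 1.3, -0.4]
opening: 0.001
grasp_force: 0.0
the job is handed in; nothing more can be done
None
```

I drew both tray sections out to their stops, pressed the larger button fully down and released it, left the power button and the things around the printer untouched, and handed the job in at about 16.5 s; the hand-in reported no verdict.

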